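Set the board holder's handwheel

TASK

On the electronics repair bench, crank the black handwheel of the board holder clockwise (seen from above), over as many fresh grips as you need, until the pointer on its rim stands tip to tip with the fixed index post, so that the moving rail is at its set width for the round board. Then let go of the wheel; leave the small star knob on the lamp base as it is.

Things in the scene. Friction and masses are not known exactly. Their poses are not given: they have to be found in the camera images.
- handwheel (a joint): Angle (rad) of the wheel with vertical axis on the off-white board holder (fixed, 150 x 390 mm, round circuit board at its other end). Grows CLOCKWISE seen from above: 0 one stop, 3.6 pointer at the index (wanted), 4.05 the other stop. Starts at 0.3 to 1.3. Needs about 0.1 N m, stays where left. A rail in the holder moves 5 mm per rad with it.
- handwheel_grip (a point): On the wheel's axis, mid grip bar, 127 mm up; turns with the wheel. z up, x along the bar to the pointer. Black level bar 84 long (x) x 16 wide x 30 mm tall (112 to 142 up), long sides free, ends joined by sloping spokes to the rim below (136 mm outer dia., 12 thick, top 91 up; deck 50 up). Pointer: triangular tab on the rim at +x, tip 87 mm from the axis.
- index (a point): Tip of the fixed index on the holder: a black post, pointed towards the wheel's axis, 91 mm from the axis and 85 mm above the table, its top at most 86 mm up. The wheel is set when its pointer aims at this tip.
- star_knob (a joint): Bystander, to be left alone: angle (rad, 0 at the start) of the grey four-lobed star knob, 70 mm across, vertical axis, top 95 mm above the table, on the off-white lamp base (140 x 190 mm, 45 mm tall) on the other side of the bench from the holder.

How it is judged:
By the outcome, as a careful person would: the job done as asked, in the order asked, and still so for the second after the job is handed in, with the robot touching nothing.
It also fails if it takes over 51 s, if anything falls off the work surface, if the arm or the gripper's body presses on something with over 40 N, if the wrist force passes 120 N, or if a joint passes its speed limit or range.

ROBOT

A 7-joint arm with a two-finger parallel gripper is mounted at the origin on the work surface. World frame = base frame: x ahead of the robot, y to its left, z up, the work surface at z = 0. Lengths are in m, angles in rad, forces in N, time in s.
With the tool pointing down it reaches from about 0.425 to 0.925 m from the base axis. Payload 6.8 kg.
Tool frame: the origin (TCP) lies on the front face of the gripper's body, between the roots of the fingers; the fingertips stand 73 mm ahead of it and the grasp point (between the pads) lies 54 mm ahead of it (env.nose_length is the distance from the TCP to the fingertips, in m); z points along the fingers, y is the direction in which the jaws open and shut (so a half turn about z gives the same grasp; the last joint's range is limited). The gripper opens to 85 mm and grips with 20 to 120 N. Pads are 22 mm wide; open, the fingers measure 114 mm over their backs; the gripper's body (76 mm by 85 mm) begins 54 mm behind the grasp point. The pads swing forward as they close: fully open they stand 13 mm farther back than shut.
Start: joints at [1.037, 0.477, 0.022, 1.555, -0.011, 1.109, -0.083], TCP at [0.279, -0.615, 0.304] pointing down, gripper open.
Joint ranges: [-2.96, 2.96], [-0.34, 2.1], [-1.41, 1.46], [0.24, 2.44], [-1.37, 4.51], [0.17, 1.92], [-2.96, 2.96]. Speed limits (rad/s): [2.39, 2.39, 3.14, 3.14, 3.14, 3.14, 3.14].

INTERFACE

Orientations are given as a unit quaternion [w, x, y, z].
In Python, from cell import env, kin, camera, calibration, job gives the robot as it stands. The module is installed in compiled form; this text tells all that it offers. Calls block until the motion is done:
- env.reach(position, orientation): joint-space move of the TCP to a pose.
- env.movel(position, velocity=0.15, rot=None, stop_force=None): straight line of the TCP; rot=None keeps the orientation; velocity is the mean speed in m/s. With stop_force (N) it stops when the force on the tool has changed by that much, and returns True; else False.
- env.goto_joints(angles): joint-space move.
- env.grip(opening, f_grip=None): finger opening in m; f_grip is the grip in N (None keeps the last); returns when the fingers have stopped.
- env.dwell(seconds).
- kin.inverse_kinematics(position, orientation): joint angles nearest the present ones, or None.
- env.get_state(): the state.
- camera(name): name is "scene" or "top" or "wrist"; returns (picture, depth): 420x560x3 uint8, blue, green, red; 420x560 float32, m along the optical axis (not along the pixel's ray), 0 where there is no reading.
- calibration(name): a dict with "fx", "fy", "cx", "cy" (pixels), "k1" (the pictures are not rectified: a ray, as slopes to the right and down, at radius r is drawn at 1 + k1 r^2 times it, then the intrinsics apply), "rvec" (rotation vector, rad) and "tvec" (3), from world to camera coordinates, as OpenCV has them. Camera axes: x right, y down, z forward; pixel columns grow to the right and rows downward; lengths in m; the calibration is good to about 2 mm. A picture is of the moment at which its call begins: read the wrist's pose just before it. calibration takes no time and is no camera call; for the wrist camera it gives the pose at the moment of the call.
A pose or a line that the arm cannot do raises env.PlanningError and nothing moves.
- job.job_done(): hands the job in, once; it reports no verdict.
The state is a dict: "time": time; "qpos": joint angles; "joint_velocities": joint speeds; "joint_torque": joint torques, N m; "tcp_pos": TCP position; "orientation": TCP orientation; "force": force on the tool from outside, world axes, zero at the start; "torque": the same for the moment, N m; "opening": finger opening in m.
Only numpy, scipy, OpenCV 4.12 (cv2) and the standard library are available. Lean on these libraries where they do the work, as an engineer would, in place of code of your own. Each camera call takes 0.05 s, during which the arm holds its last target. There are 200 camera calls.

## Working session

There is one attempt and no reset: what is moved stays moved. The work goes in short steps, each a Python script; the robot and the scene stay as the last script left them, time stands still between calls to the robot, and variables do not carry over. Pictures are saved under pics/ and viewed, about 8 in all and at most 12, crops included, and the job is handed in when it is done.

```bash
mkdir -p pics
cat > h.py <<'E'
import numpy as np, cv2
from cell import env, kin, camera, calibration, job
def RT(c): return cv2.Rodrigues(np.array(c["rvec"],float))[0], np.array(c["tvec"],float).ravel()
def rays(c,uv):
    uv=np.atleast_2d(np.asarray(uv,float)); d=(uv-[c["cx"],c["cy"]])/[c["fx"],c["fy"]]
    s=d.copy()
    for _ in range(20): s=d/(1+c["k1"]*(s**2).sum(1,keepdims=True))
    R,t=RT(c); return -R.T@t, np.c_[s,np.ones(len(s))]@R   # camera centre, directions (depth-scaled)
def onplane(c,uv,z):
    o,d=rays(c,uv); return o+d*((z-o[2])/d[:,2])[:,None]
def cloud(c,depth):
    v,u=np.mgrid[0:420,0:560]; o,d=rays(c,np.c_[u.ravel(),v.ravel()])
    return (o+d*depth.ravel()[:,None]).reshape(420,560,3)
def project(c,P):
    R,t=RT(c); q=np.atleast_2d(P)@R.T+t; s=q[:,:2]/q[:,2:]
    s=s*(1+c["k1"]*(s**2).sum(1,keepdims=True)); return s*[c["fx"],c["fy"]]+[c["cx"],c["cy"]]
def quat(a): # tool down, tool y (jaw) direction at world angle a+90deg, tool x at angle a
    return np.array([0,np.cos(a/2),np.sin(a/2),0])
E
python3 - <<'E'
from h import *
print(env.get_state()["time"],env.get_state()["orientation"])
for n in("scene","top"):
    c=calibration(n);p,d=camera(n);cv2.imwrite(f"pics/{n}0.png",p);np.save(f"pics/{n}0.npy",d);print(n,c)
E
```

```text
0.0 [-8.82531560e-04  9.77421946e-01  2.11294803e-01 -2.58952609e-04]
scene {'fx': 485.0558326651525, 'fy': 485.0558326651525, 'cx': 282.8683424374923, 'cy': 214.03691330030534, 'k1': 0.010083169740647793, 'rvec': array([ 1.50819937,  1.9632373 , -0.88626958]), 'tvec': array([ 0.18978907, -0.25979689,  1.47982479])}
top {'fx': 488.7324720510002, 'fy': 488.7324720510002, 'cx': 283.9656197574788, 'cy': 204.31746539098577, 'k1': -0.0811765671852325, 'rvec': array([ 2.10812845, -2.10941882,  0.19338079]), 'tvec': array([-0.02175226,  0.59915077,  1.10461473])}
```

View pics/top0.png

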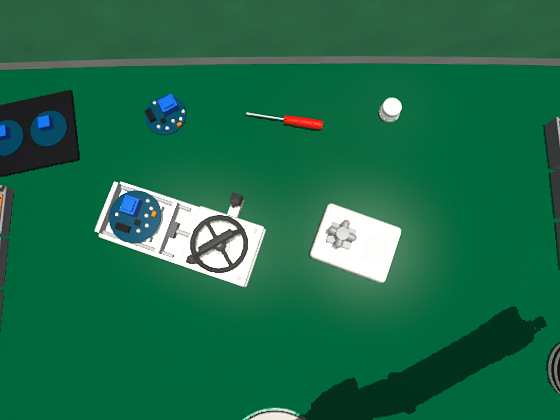

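View pics/scene0.png

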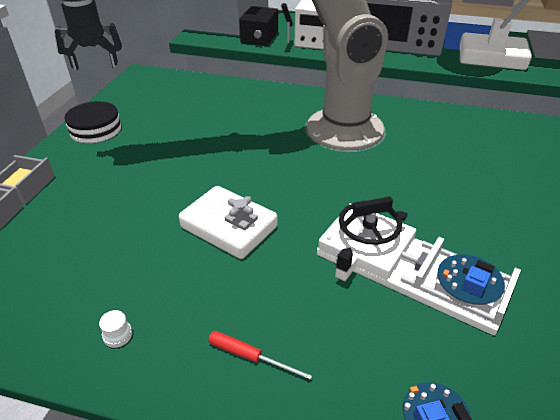

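Top view: wheel at about (219,243), with its pointer lower left at (191,260). The index post is at (236,200) and the lamp base with the knob at (341,234). The scene view agrees, with the bar at (372,207) and the post at (345,260). Next I'll measure positions.

```bash
python3 - <<'E'
from h import *
for n,box in(("top",(180,185,260,285)),("scene",(325,190,415,285))):
    c=calibration(n);p=cv2.imread(f"pics/{n}0.png");d=np.load(f"pics/{n}0.npy");P=cloud(c,d)
    m=np.zeros(d.shape,bool);m[box[1]:box[3],box[0]:box[2]]=1
    m&=(d>0)&(p.max(2)<75)
    Q=P[m]; print(n,len(Q))
    for lo,hi in((.105,.15),(.082,.096)):
        q=Q[(Q[:,2]>lo)&(Q[:,2]<hi)];print(lo,len(q),q.mean(0),np.percentile(q[:,2],[5,50,95]))
        if lo>.1:
            (ctr,sz,ang)=cv2.minAreaRect(q[:,:2].astype(np.float32)*1000);print("bar",ctr,sz,ang)
            w,v=np.linalg.eigh(np.cov(q[:,:2].T));print("axis ang",np.arctan2(v[1,1],v[0,1]))
            b=np.array(ctr)/1000
        else:
            A=np.c_[2*q[:,:2],np.ones(len(q))];r=np.linalg.norm(q[:,:2]-b,axis=1)
            s=q[(r>.05)&(r<.069)];A=np.c_[2*s[:,:2],np.ones(len(s))];x=np.linalg.lstsq(A,(s[:,:2]**2).sum(1),rcond=None)[0]
            print("rim ctr",x[:2],"r",np.sqrt(x[2]+x[:2]@x[:2]))
            r=np.linalg.norm(q[:,:2]-x[:2],axis=1)
            f=q[(r>.073)&(r<.13)];a=np.arctan2(*(f[:,:2]-x[:2]).T[::-1]);rr=np.linalg.norm(f[:,:2]-x[:2],axis=1)
            for k in np.unique(np.round(a/.3)):
                z=np.round(a/.3)==k;print("  ang %.2f n %d r %.3f-%.3f z %.3f"%(a[z].mean(),z.sum(),rr[z].min(),rr[z].max(),f[z,2].mean()))
E
python3 - <<'E'
import cv2
p=cv2.imread("pics/top0.png")[180:290,170:280];cv2.imwrite("pics/crop.png",cv2.resize(p,None,fx=5,fy=5,interpolation=cv2.INTER_CUBIC))
E
```

```text
top 793
0.105 141 [0.5014567  0.12228601 0.1327367 ] [0.10966938 0.13921667 0.14419828]
bar (501.65826416015625, 125.63726806640625) (16.058637619018555, 109.71879577636719) 30.61231803894043
axis ang 2.1112810613415247
0.082 593 [0.50936    0.1262971  0.09001127] [0.08555147 0.09022327 0.09419674]
rim ctr [0.50195195 0.12688059] r 0.06132671340371578
  ang -0.32 n 74 r 0.093-0.125 z 0.086
  ang 2.07 n 14 r 0.073-0.083 z 0.090
scene 1773
0.105 593 [0.50714515 0.12643851 0.13110291] [0.11144091 0.13354419 0.14274722]
bar (503.4512634277344, 126.65957641601562) (18.386323928833008, 103.35144805908203) 30.42279815673828
axis ang 2.089379483903036
0.082 839 [0.53357305 0.12738914 0.0888353 ] [0.08378157 0.08935442 0.09257694]
rim ctr [0.50380551 0.12727447] r 0.06158623900423016
  ang -0.32 n 129 r 0.091-0.125 z 0.085
  ang 2.10 n 36 r 0.073-0.086 z 0.089
  ang 2.28 n 2 r 0.076-0.077 z 0.090
```

View pics/crop.png

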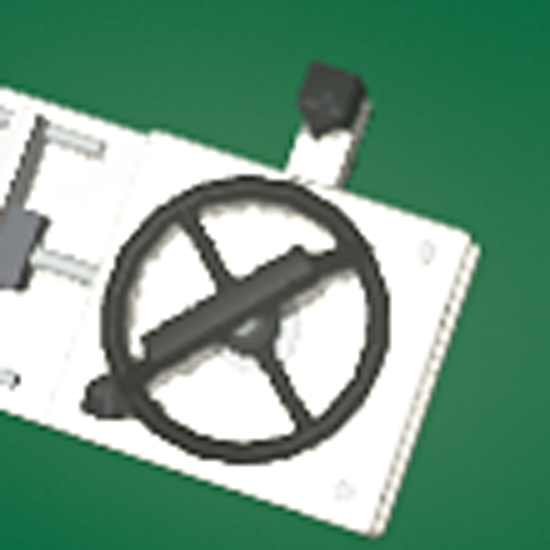

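Run:
```python
from h import *
C=np.array([.503,.127])
q0=np.array(env.get_state()["qpos"])
for a in(2.09,2.09-np.pi):
    for z in(.127+.054,.30):
        q=kin.inverse_kinematics([*C,z],quat(a));print(a,z,None if q is None else np.round(q,3))
```

```text
2.09 0.181 [ 0.256  0.498 -0.781  1.995  0.471  0.835 -0.27 ]
2.09 0.3 [ 0.327  0.333 -0.837  1.887  0.284  1.045 -0.108]
-1.0515926535897933 0.181 [-1.147  0.633  1.064  2.082 -0.744  0.87  -2.266]
-1.0515926535897933 0.3 [-1.322  0.504  1.296  1.98  -0.555  1.083 -2.402]
```

Run:
```python
from h import *
C=np.array([.503,.127])
env.reach([*C,.33],quat(2.09))
s=env.get_state();print(s["time"],np.round(s["qpos"],3),s["tcp_pos"],s["force"])
q=np.array(s["qpos"])
print(np.round(kin.inverse_kinematics(s["tcp_pos"],quat(1.99))-q,3))
c=calibration("wrist");p,d=camera("wrist");cv2.imwrite("pics/w1.png",p);np.save("pics/w1.npy",d)
P=cloud(c,d);m=(d>0)&(p.max(2)<75)&(np.linalg.norm(P[...,:2]-C,axis=2)<.13);Q=P[m]
q=Q[(Q[:,2]>.12)&(Q[:,2]<.15)];print(cv2.minAreaRect(q[:,:2].astype(np.float32)*1000),np.percentile(q[:,2],[5,50,95]))
print(project(c,[[*C,.127]]))
```

```text
2.8333 [ 0.336  0.296 -0.835  1.852  0.245  1.101 -0.073] [0.50342928 0.12596875 0.32984668] [0.08519084 0.23351327 0.04359356]
[-0.014 -0.005  0.018  0.001 -0.008 -0.002 -0.091]
((498.77227783203125, 130.29661560058594), (15.414424896240234, 83.6910171508789), 29.96727752685547) [0.13906829 0.14118089 0.14236669]
[[280.77269149 200.1497209 ]]
```

View pics/w1.png

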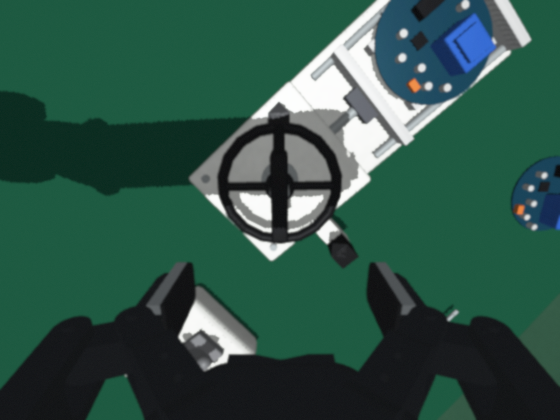

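Wrist view: the bar is vertical at column 280, with the pointer up at (280,112) and the index post at (342,250). The bar centre comes out about 5 mm from the earlier estimate, so I'll check it with a rim fit and a triangulation.

```bash
cat >> h.py <<'E'
def measure(c,p,d,C):
    P=cloud(c,d);m=(d>0)&(p.max(2)<75)&(np.linalg.norm(P[...,:2]-C,axis=2)<.14);Q=P[m]
    q=Q[(Q[:,2]>.083)&(Q[:,2]<.094)]
    for _ in range(3):   # rim circle
        r=np.linalg.norm(q[:,:2]-C,axis=1);s=q[(r>.053)&(r<.071)]
        x=np.linalg.lstsq(np.c_[2*s[:,:2],np.ones(len(s))],(s[:,:2]**2).sum(1),rcond=None)[0];C=x[:2]
    r=np.linalg.norm(q[:,:2]-C,axis=1)
    g=lambda s:np.arctan2(*(s[:,:2].mean(0)-C)[::-1])
    q2=Q[(Q[:,2]>.075)&(Q[:,2]<.094)];r2=np.linalg.norm(q2[:,:2]-C,axis=1)
    pt=q[(r>.072)&(r<.089)];ix=q2[(r2>.0895)&(r2<.13)]
    b=Q[(Q[:,2]>.125)&(Q[:,2]<.15)]
    w,v=np.linalg.eigh(np.cov(b[:,:2].T))
    print("rim",C.round(4),"rms r",np.sqrt(x[2]+C@C).round(4),"z",np.median(s[:,2]).round(4),"pointer",len(pt),g(pt).round(4),"index",len(ix),g(ix).round(4),ix[:,2].max().round(4) if len(ix) else "",
      "bar",cv2.minAreaRect(b[:,:2].astype(np.float32)*1000),"ang",np.arctan2(v[1,1],v[0,1]).round(4),"ztop",np.percentile(b[:,2],95).round(4))
    return C
E
python3 - <<'E'
from h import *
C=np.array([.5,.128])
c=calibration("wrist");measure(c,cv2.imread("pics/w1.png"),np.load("pics/w1.npy"),C)
q=np.array(env.get_state()["qpos"]);print(env.get_state()["tcp_pos"])
# second wrist place, displaced 60 mm
env.movel([.45,.10,.33]);c2=calibration("wrist");p,d=camera("wrist");cv2.imwrite("pics/w2.png",p);measure(c2,p,d,C)
for n in("top","scene"):
    measure(calibration(n),cv2.imread(f"pics/{n}0.png"),np.load(f"pics/{n}0.npy"),C)
E
```

```text
rim [0.4985 0.1316] rms r 0.0608 z 0.0896 pointer 14 2.0815 index 528 -0.3231 0.0859 bar ((498.74383544921875, 130.40518188476562), (15.41441535949707, 83.61555480957031), 29.9803466796875) ang 2.1012 ztop 0.1424
[0.50337279 0.12609305 0.32984663]
rim [0.4978 0.1313] rms r 0.0608 z 0.0897 pointer 159 2.1082 index 494 -0.3235 0.0861 bar ((498.64996337890625, 130.38217163085938), (16.027761459350586, 83.44405364990234), 30.633277893066406) ang 2.1014 ztop 0.1423
rim [0.502 0.127] rms r 0.0615 z 0.0905 pointer 14 2.0859 index 84 -0.3238 0.0916 bar ((501.20855712890625, 126.39732360839844), (16.058637619018555, 84.21415710449219), 30.61231803894043) ang 2.104 ztop 0.1443
rim [0.5029 0.1279] rms r 0.0624 z 0.0898 pointer 37 2.1041 index 165 -0.3185 0.0877 bar ((503.46990966796875, 126.6278076171875), (18.386323928833008, 83.30109405517578), 30.42279815673828) ang 2.0916 ztop 0.143
```

Run:
```python
from h import *
C=np.array([.5,.128])
q=np.array(env.get_state()["qpos"]);print(q.round(3))
q2=q.copy();q2[6]-=2.7;env.goto_joints(q2)
c2=calibration("wrist");p,d=camera("wrist");cv2.imwrite("pics/w3.png",p);np.save("pics/w3.npy",d);measure(c2,p,d,C)
s=env.get_state();print(s["time"],s["tcp_pos"]);env.goto_joints(q);print(env.get_state()["time"])
```

```text
[ 0.431  0.18  -0.861  1.968  0.157  1.059  0.02 ]
rim [0.4992 0.1292] rms r 0.0606 z 0.0897 pointer 140 2.104 index 841 -0.3211 0.0873 bar ((499.855712890625, 129.81588745117188), (16.15153694152832, 83.09120178222656), 30.387338638305664) ang 2.0934 ztop 0.1424
5.8333 [0.45095212 0.10027624 0.33038475]
8.1333
```

Run:
```python
from h import *
C=np.array([.500,.129])
env.reach([*C,.26],quat(2.099));
print(env.movel([*C,.181],velocity=.1,stop_force=10))
s=env.get_state();print(s["time"],s["tcp_pos"],np.round(s["qpos"],3),s["force"])
if s["tcp_pos"][2]<.184:
    env.grip(0.0,50)
    s=env.get_state();print(s["time"],s["opening"],s["tcp_pos"],s["force"],s["torque"])
```

```text
False
9.525 [0.50035893 0.12924661 0.1815546 ] [ 0.239  0.489 -0.764  2.     0.457  0.828 -0.256] [-0.08015979  0.8573977  -0.43437241]
10.175 0.01669400055080245 [0.50002386 0.12897955 0.18133181] [-1.80513985 -0.37907363  5.91890222] [-0.27627845  0.41365044 -0.02985626]
```

The opening of 16.7 mm matches the 16 mm bar. Now I'll turn joint 7 in steps while watching the force.

```bash
cat >> h.py <<'E'
def yaw():
    w,x,y,z=env.get_state()["orientation"];return 2*np.arctan2(y,x)
E
python3 - <<'E'
from h import *
q=np.array(env.get_state()["qpos"]);y0=yaw();tot=2.42
for k in range(1,7):
    t=q.copy();t[6]=q[6]-tot*k/6*1.0
    env.goto_joints(t);s=env.get_state()
    print(round(s["time"],2),round(yaw(),3),s["qpos"][6].round(3),s["tcp_pos"].round(4),s["force"].round(1),s["torque"].round(2),round(s["opening"],4))
    if np.linalg.norm(s["force"])>35: print("STOP");break
c=calibration("top");p,d=camera("top");cv2.imwrite("pics/top1.png",p)
E
```

```text
10.65 1.699 -0.656 [0.5001 0.129  0.1814] [ 0.2 -1.1  2.5] [-0.04  0.05 -0.09] 0.0169
11.12 1.297 -1.058 [0.5002 0.129  0.1814] [ 0.1 -0.8  2.1] [-0.05 -0.15 -0.07] 0.0171
11.6 0.894 -1.461 [0.5003 0.1289 0.1814] [ 2.2 -0.3  0.9] [-0.09 -0.36 -0.08] 0.0167
12.07 0.491 -1.864 [0.5004 0.1288 0.1814] [ 2.4 -1.1  0. ] [-0.18 -0.63 -0.1 ] 0.017
12.55 0.087 -2.267 [0.5004 0.1287 0.1814] [ 3.9 -1.8  0.6] [-0.36 -0.81 -0.09] 0.0172
13.03 -0.316 -2.67 [0.5004 0.1286 0.1814] [ 4.5 -2.7 -0.3] [-0.53 -0.98 -0.08] 0.0167
```

Run:
```python
from h import *
env.grip(.085);C=np.array([.5,.129])
p0=env.get_state()["tcp_pos"];env.movel([p0[0],p0[1],.30],velocity=.1)
c=calibration("wrist");p,d=camera("wrist");cv2.imwrite("pics/w4.png",p);measure(c,p,d,C)
u=project(c,[[*C,.091]])[0].astype(int);print(u)
x,y=np.clip(u-110,0,[340,200]);cv2.imwrite("pics/w4c.png",cv2.resize(p[y:y+220,x:x+220],None,fx=2.7,fy=2.7,interpolation=cv2.INTER_CUBIC));print(x,y)
env.movel([.43,.129,.36]);c=calibration("wrist");p,d=camera("wrist");cv2.imwrite("pics/w5.png",p);measure(c,p,d,C)
for n in("top","scene"):
    p,d=camera(n);cv2.imwrite(f"pics/{n}2.png",p);measure(calibration(n),p,d,C)
print(env.get_state()["time"])
```

```text
rim [0.5013 0.1295] rms r 0.0607 z 0.0896 pointer 161 -0.3141 index 741 -0.3189 0.0869 bar ((500.3540344238281, 129.65013122558594), (15.449881553649902, 83.31786346435547), 72.15087127685547) ang 2.8278 ztop 0.1424
[281 196]
171 86
rim [0.4997 0.1296] rms r 0.0605 z 0.0897 pointer 135 -0.3028 index 727 -0.3205 0.087 bar ((499.63250732421875, 129.79025268554688), (15.746850967407227, 82.40557098388672), 71.7265853881836) ang 2.8162 ztop 0.1426
rim [0.5035 0.1258] rms r 0.0607 z 0.0907 pointer 20 -0.3005 index 105 -0.3164 0.0912 bar ((501.86383056640625, 126.86275482177734), (16.722238540649414, 83.57762908935547), 72.19007873535156) ang 2.8521 ztop 0.1451
rim [0.505  0.1269] rms r 0.0613 z 0.0897 pointer 43 -0.3044 index 163 -0.3158 0.0875 bar ((501.8846130371094, 127.37383270263672), (16.617630004882812, 86.69615173339844), 71.22223663330078) ang 2.8183 ztop 0.143
16.0417
```

View pics/w4c.png

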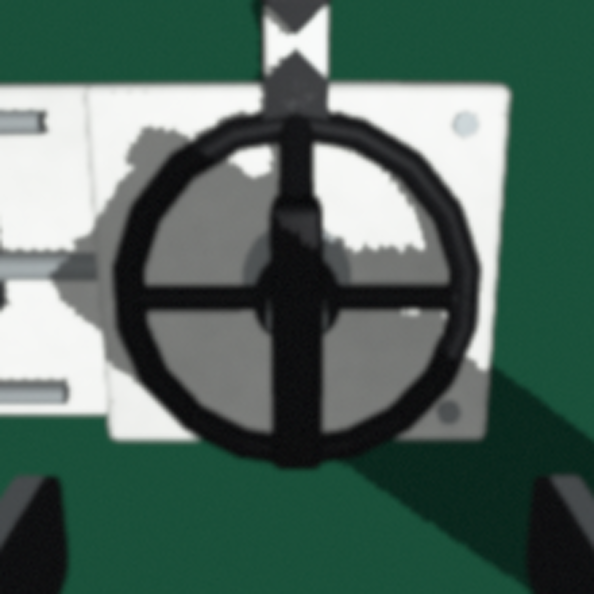

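Run:
```python
from h import *
a,b=[cv2.imread(f"pics/top{i}.png")[205:262,318:365].astype(int) for i in(0,2)]
print("knob diff",np.abs(a-b).max(2).mean(), (np.abs(a-b).max(2)>60).mean())
p,d=camera("top");measure(calibration("top"),p,d,np.array([.5,.129]))
s=env.get_state();print(s["time"],s["force"].round(1));job.job_done()
```

```text
knob diff 1.521089958939903 0.0
rim [0.5035 0.1257] rms r 0.0607 z 0.0906 pointer 20 -0.3017 index 102 -0.3159 0.0898 bar ((501.6873474121094, 126.58268737792969), (17.24750518798828, 83.32057189941406), 72.30351257324219) ang 2.8432 ztop 0.1455
16.0917 [0.4 0.2 0. ]
the job is handed in; nothing more can be done
```

I gripped the wheel's bar once and turned it about 2.42 rad clockwise. I then let go, backed off clear of everything and handed the job in at about 16 s. One grip was enough; the wrist's range covered the whole turn.

- **Alignment:** In the close-up wrist picture the pointer and the index post stand tip to tip. The measured angles are -0.30 to -0.31 rad for the pointer and -0.32 rad for the index. The pointer may be short by 0.005 to 0.018 rad, close to what the cameras can resolve, so I left it.
- **Forces:** They were below about 7 N at every reading I took, so nothing was pressed hard.
- **Star knob:** It looks the same in the overhead pictures before and after the turn, and the arm never went near it.
- **Disagreement:** The cameras differed by up to about 5 mm on where the wheel's centre is. I used a point between them, and the low forces during the turn suggest it was close.

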